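# Hold a lamp housing over the optical checker

### The job

Wake the optical checker by pressing its green start button fully down and letting it spring back. Then pick the uncapped housing (the one with the bare silver ring on top) out of the wooden tray, carry it over the wooden divider without anything touching the divider, and hold it upright about 10 mm above the checker's round eye, centred on it, with its side port pointing the way the yellow mark points and the housing never touching the checker. Finish while still holding it there in the gripper; leave the two capped housings and the tin where they are.

Things in the scene. Friction and masses are not known exactly. Their poses are not given: they have to be found in the camera images.
- housing: Loose olive-green housing, about 120 g: upright tube, 36 mm diameter, 66 mm tall, with a bare silver ring (33 mm diameter, 6 mm) and dark mouth on top; 72 mm in all. Stands on the tray floor. Origin: centre of its underside; z up; x along its side port, a stub 26 mm in diameter (lip 29 mm) 36 mm above the underside, ending 36 mm from the axis. Grip the free sides at +y and -y.
- port (a point): Centre of the open end of the housing's side port: 36 mm from the tube's axis along the housing's x, 36 mm above its underside.
- tray: Fixed wooden tray, 250 x 250 mm outside, walls 10 mm thick in plan and 32 mm high, floor 6 mm above the table. Origin: centre of its underside on the table. It stands on the left or on the right of the divider, the checker on the other side.
- checker: Fixed blue optical checker with a dark top plate: a box 170 mm (x) by 120 mm (y) by 35 mm high. Origin: centre of its underside on the table; its x runs from the start button to the eye and on along the yellow mark.
- eye (a point): Centre of the top face of the checker's round eye, a grey pedestal 48 mm in diameter with a white ring and black window, its top 50 mm above the table, 35 mm from the checker's centre along its x. Its axes are those of the checker: x is the way the yellow mark (a bar on the top plate, 26 to 46 mm from the eye's centre) points.
- start (a joint): Travel of the green start button, m: 0 released, 0.006 fully down (stop), pushed straight down against a spring that takes 5 N at the bottom.
- start_top (a point): Centre of the top of the green round start button, 28 mm in diameter, on the checker 50 mm from its centre along its -x; moves down with the button.
- divider: Fixed wooden board on edge between the two work places: 360 mm long (its x), 18 mm thick (its y), 100 mm high, on two feet 60 mm wide. Origin: centre of its underside on the table.
- capped_a: Bystander: loose olive-green housing of the same shape standing in the tray, but closed on top by a black cap; 36 mm tube, 72 mm tall, port along its x. Origin: centre of its underside.
- capped_b: Bystander: a second black-capped housing, same shape, standing in the tray. Origin: centre of its underside.
- tin: Bystander: closed tin, 50 mm in diameter, 60 mm high, standing on the table just past the checker's +x end. Origin: centre of its underside.

How it is judged:
By the outcome, as a careful person would: the job done as asked, in the order asked, and still so for the second after the job is handed in, while the arm keeps its last pose, push and grip.
It also fails if it takes over 64 s, if anything falls off the work surface, if the arm or the gripper's body presses on something with over 40 N, if the wrist force passes 120 N, or if a joint passes its speed limit or range.

### The arm

A 6-joint arm with a two-finger parallel gripper is mounted at the origin on the work surface. World frame = base frame: x ahead of the robot, y to its left, z up, the work surface at z = 0. Lengths are in mm, angles in rad, forces in N, time in s.
With the tool pointing down it reaches from about 300 to 850 mm from the base axis. Payload 4.2 kg.
Tool frame: the origin (TCP) lies at the very end of the fingers, on their centre line; the grasp point (between the pads) lies 19 mm behind it (ctrl.grip_depth is the distance from the TCP to the grasp point, in mm); z points along the fingers, y is the direction in which the jaws open and shut (so a half turn about z gives the same grasp; the last joint's range is limited). The gripper opens to 91 mm and grips with 3 to 60 N. Pads are 32 mm wide; open, the fingers measure 118 mm over their backs; the gripper's body (76 mm by 178 mm) begins 60 mm behind the grasp point.
Start: joints at [-1.19, 0.32, 1.565, -0, 1.257, -0.02], TCP at [224.344, -529.446, 213.976] pointing down, gripper open.
Joint ranges: [-3.11, 3.11], [-0.84, 2.01], [0.21, 2.61], [-1.34, 4.49], [0.05, 2.63], [-2.56, 2.56]. Speed limits (rad/s): [2.57, 2.57, 3.14, 3.14, 3.14, 3.14].

### API

Orientations are given as [roll, pitch, yaw] about the fixed x, y, z axes, in that order (R = Rz(yaw) Ry(pitch) Rx(roll)).
In Python, from workcell import status, cams, finish_job, ctrl gives the robot as it stands.
- The arm moves only by the tool carry_out, never from a script. Its argument "rows" is a list of rows, each an object of numbers: "tx", "ty", "tz": the shift along the tool's x, y, z in m; "wx", "wy", "wz": the turn, a rotation vector about the tool's x, y, z in rad. A call has 1 to 5 rows; each row is the pose to reach, as a shift and turn from the pose commanded when the call began, along the tool's axes at that moment; what a row does not reach only later rows make up. A row lasts 1/12 s, in which the tool goes at most 41.7 mm and 7.16 degrees, less where a joint would pass 70% of its speed; a pose out of reach is approached as far as the arm can. A call with a gripper value outside its range is refused whole. "jaw" is the opening, from 0 (shut) to 1 (fully open), set as the call begins (left out, the last holds). The fingers move at their own pace and stop on an object; "grip_force" is the grip in N (left out, the last holds). Time passes only in rows, so rows that repeat a pose let the fingers close. It gives the time, the measured TCP pose, the force and the opening at its end, in the units of the state.
- status.state(): the state, without advancing time (a new reading comes with each control period).
- cams.get_image(name): name is "scene" or "top"; returns a dict with "image" (400x640x3 uint8, red, green, blue), "vertical_fov" (degrees; the focal length in pixels is half the picture's height over the tangent of half this angle, whatever the lens; pixels are square), "cx", "cy" (the principal point, pixels), "cam_to_world" (4x4, takes a point from camera to world coordinates). Camera axes: x right, y down, z forward; pixel columns grow to the right and rows downward; lengths in mm; the calibration is good to about 2 mm. A picture is of the moment at which its call begins. There is no depth.
- finish_job(): hands the job in, once; it reports no verdict.
The state is a dict: "t": time; "joints": joint angles; "dq": joint speeds; "effort": joint torques, N m; "eef_pos": TCP position; "ee_rot": TCP orientation; "wrist_force": force on the tool from outside, world axes, zero at the start; "ft_torque": the same for the moment, N m; "width": finger opening in mm.
Only numpy, scipy, OpenCV 4.12 (cv2) and the standard library are available. Lean on these libraries where they do the work, as an engineer would, in place of code of your own. Each camera call takes 0.05 s, during which the arm holds its last target. There are 200 camera calls.

## Working session

There is one attempt and no reset: what is moved stays moved. The work goes in short steps, Python scripts to look and compute and a tool call to move; the robot and the scene stay as the last step left them, time stands still between calls to the robot, and variables do not carry over. Pictures are saved under pics/ and viewed, about 8 in all and at most 12, crops included, and the job is handed in when it is done.

Besides the shell and the picture viewer there is one more tool, called after "Call:" as a command line: name --argument value ..., lists and objects as JSON in quotes. carry_out: Moves the arm, as the interface text tells. Its arguments: {"type":"object","properties":{"rows":{"type":"array"},"jaw":{"type":"number"},"grip_force":{"type":"number"}},"required":["rows"]}

```bash
mkdir -p pics
cat > h.py <<'E'
import numpy as np, cv2
from workcell import status, cams, finish_job, ctrl
def cap(n):
    d=cams.get_image(n); im=d["image"]
    f=im.shape[0]/2/np.tan(np.radians(d["vertical_fov"])/2)
    return im,f,d["cx"],d["cy"],np.array(d["cam_to_world"])
def ray(c,u,v):
    _,f,cx,cy,T=c; r=T[:3,:3]@np.array([(u-cx)/f,(v-cy)/f,1]); return T[:3,3],r
def plane(c,u,v,z):
    o,r=ray(c,u,v); return o+r*(z-o[2])/r[2]
def proj(c,p):
    _,f,cx,cy,T=c; q=T[:3,:3].T@(np.array(p)-T[:3,3]); return q[0]/q[2]*f+cx,q[1]/q[2]*f+cy
E
python3 - <<'E'
from h import *
for n in("scene","top"):
    c=cap(n); cv2.imwrite(f"pics/{n}0.png",c[0][:,:,::-1]); print(n,c[1:4],c[4].round(3).tolist())
s=status.state(); print(s)
print(ctrl.grip_depth)
E
```

```text
scene (np.float64(490.8697096759078), 320.5248704377954, 198.19442065832413) [[-0.253, 0.575, -0.778, 1433.704], [0.967, 0.141, -0.211, 243.751], [-0.012, -0.806, -0.592, 709.69], [0.0, 0.0, 0.0, 1.0]]
top (np.float64(486.08886963898476), 316.10823598473206, 205.31567701042468) [[0.012, -0.987, 0.163, 364.29], [-1.0, -0.014, -0.011, 6.383], [0.013, -0.163, -0.987, 1228.385], [0.0, 0.0, 0.0, 1.0]]
{'t': 0.1, 'joints': array([-1.18998080e+00,  3.20239926e-01,  1.56552155e+00, -3.42366335e-05,
        1.25739895e+00, -2.00056534e-02]), 'dq': array([-0.00037983, -0.00162157, -0.00355459,  0.00057963, -0.00243377,
       -0.00087841]), 'effort': array([ 3.28898486e-04, -4.13333344e+01, -2.32509971e+01,  7.28349318e-02,
        4.21501428e-02, -5.96538644e-05]), 'eef_pos': array([ 224.17591946, -529.0263676 ,  213.21126128]), 'ee_rot': array([-3.14002454e+00,  1.18371343e-06,  4.00831757e-01]), 'wrist_force': array([-0.53310018, -0.5342495 , -0.01528408]), 'ft_torque': array([ 0.00580765, -0.03387359,  0.02910636]), 'width': 91.14731056716629}
18.8
```

View pics/scene0.png

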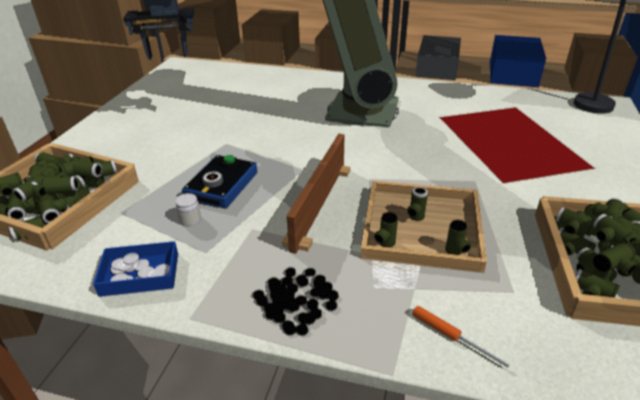

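View pics/top0.png

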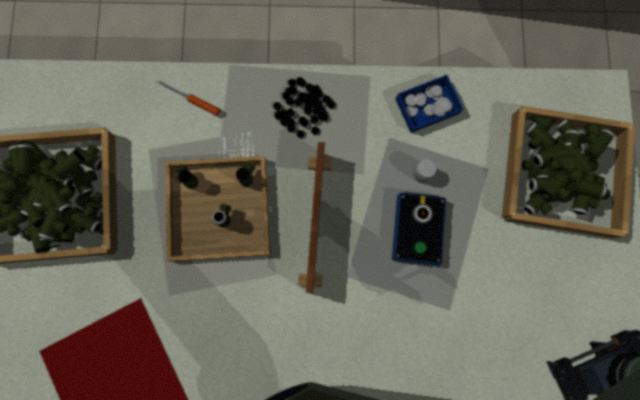

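The top view shows the tray on the robot's left, with the uncapped housing near (221,217). The divider runs from (321,145) to (311,292), the eye is at (422,213), the button at (420,247) and the tin at (426,169). Next I measure these and zoom in.

Run:
```python
from h import *
c=cap("top"); s=cap("scene")
def blob(im,lo,hi,box):
    hsv=cv2.cvtColor(im,cv2.COLOR_RGB2HSV); m=cv2.inRange(hsv,lo,hi); k=np.zeros_like(m); x0,y0,x1,y1=box; k[y0:y1,x0:x1]=m[y0:y1,x0:x1]
    n,l,st,ce=cv2.connectedComponentsWithStats(k); i=1+np.argmax(st[1:,4]); return ce[i],st[i]
for nm,cc,bg,be in(("top",c,(400,230,440,265),(405,195,440,230)),("scene",s,(215,145,245,172),(195,165,225,195))):
    g,st=blob(cc[0],(40,100,40),(85,255,255),bg); print(nm,"green",g,st,plane(cc,*g,46).round(1))
    y,st=blob(cc[0],(15,120,80),(38,255,255),(395,190,440,215) if nm=="top" else (190,170,225,200)); print("yellow",y,st,plane(cc,*y,36).round(1))
    w,st=blob(cc[0],(0,0,110),(180,90,255),be); print("eye white",w,st,plane(cc,*w,50).round(1))
def tri(a,b):
    A=[];B=[]
    for cc,p in((c,a),(s,b)):
        o,r=ray(cc,*p); r/=np.linalg.norm(r); P=np.eye(3)-np.outer(r,r); A.append(P);B.append(P@o)
    return np.linalg.lstsq(np.vstack(A),np.hstack(B),rcond=None)[0]
for p in((321,145),(311,292)): print("div",plane(c,*p,100).round(1))
for p in((167,160),(265,158),(269,257),(169,262)): print("tray",plane(c,*p,32).round(1))
a=cv2.resize(c[0][150:270,160:280],None,fx=5,fy=5,interpolation=3)
b=cv2.resize(s[0][175:275,360:490],None,fx=5,fy=5,interpolation=3); 
cv2.imwrite("pics/a.png",a[:,:,::-1]);cv2.imwrite("pics/b.png",b[:,:,::-1])
e=cv2.resize(c[0][150:280,380:480],None,fx=4.5,fy=4.5,interpolation=3);cv2.imwrite("pics/e.png",e[:,:,::-1])
```

```text
top green [419.95412844 247.18348624] [414 242  13  12 109] [ 459.5 -261.4   46. ]
yellow [422.44827586 199.62068966] [421 196   4   8  29] [ 579.2 -272.7   36. ]
eye white [420.5  219.75] [419 219   4   2   4] [ 526.5 -263.4   50. ]
scene green [228.80769231 159.26923077] [223 156  13   8  78] [ 453.5 -264.9   46. ]
yellow [205.09677419 188.80645161] [202 186   7   6  31] [ 576.9 -274.4   36. ]
eye white [211.72839506 177.0617284 ] [203 172  18  10  81] [ 545.3 -269.6   50. ]
div [697.5 -16.4 100. ]
div [349.5   2.9 100. ]
tray [672.2 370.4  32. ]
tray [681.3 123.7  32. ]
tray [431.8 106.6  32. ]
tray [416.6 349.8  32. ]
```

View pics/a.png

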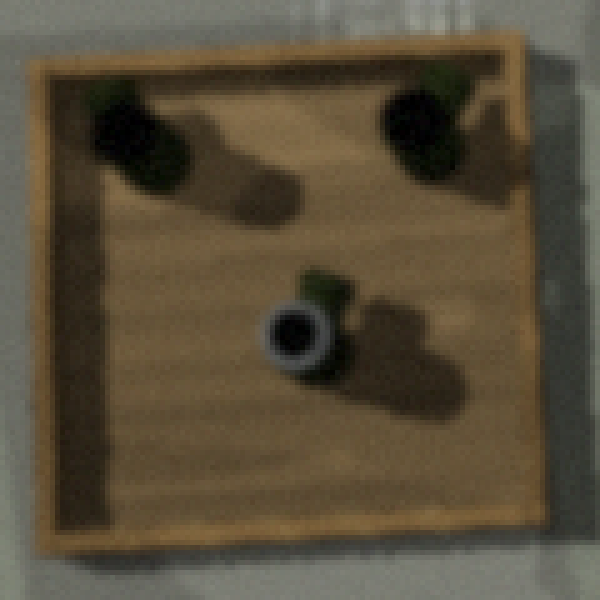

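View pics/b.png

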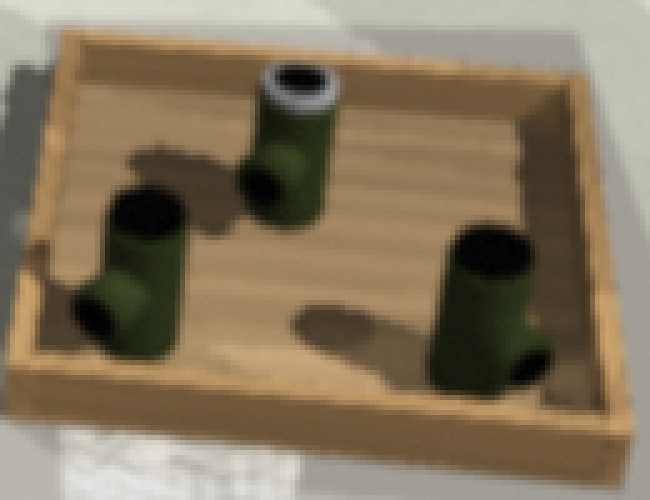

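View pics/e.png

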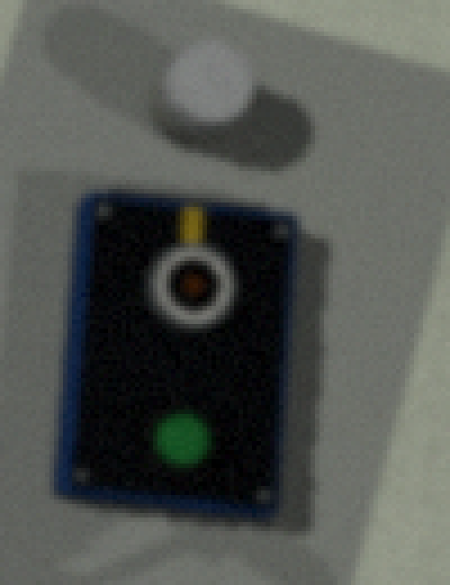

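```bash
cat >> h.py <<'E'
def tri(c,s,a,b):
    A=[];B=[]
    for cc,p in((c,a),(s,b)):
        o,r=ray(cc,*p); r=r/np.linalg.norm(r); P=np.eye(3)-np.outer(r,r); A.append(P);B.append(P@o)
    A=np.vstack(A);B=np.hstack(B);x=np.linalg.lstsq(A,B,rcond=None)[0]; return x.round(1),np.linalg.norm(A@x-B).round(1)
E
python3 - <<'E'
from h import *
c=cap("top"); s=cap("scene")
print("ring tri",tri(c,s,(218.8,216.2),(419.6,191.6)),plane(c,218.8,216.2,78),plane(s,419.6,191.6,78))
print("port: top z56",plane(c,160+328.5/5-.5,150+277/5-.5,56),"scene z42",plane(s,411.9,212.2,42))
print("eye",plane(c,422.5,213.2,50),plane(s,211.7,178,50), tri(c,s,(422.5,213.2),(211.7,177.5)))
print("button tri",tri(c,s,(419.95,247.18),(228.8,159)))
print("yellow tri",tri(c,s,(422.45,199.6),(205.1,188.8)))
for q in((103,211),(282,231),(82,475),(265,496)): print("screw z35",plane(c,380+q[0]/4.5-.4,150+q[1]/4.5-.4,35).round(1))
print("tin",plane(c,380+210/4.5-.4,150+82/4.5-.4,60).round(1))
for n,q,w in(("A tri",(122,130),(495,250)),("B tri",(415,122),(148,213))): print(n,tri(c,s,(160+q[0]/5-.4,150+q[1]/5-.4),(360+w[0]/5-.4,175+w[1]/5-.4)))
E
```

```text
ring tri (array([524.8, 224.9,  76.4]), np.float64(0.5)) [524.53045577 224.95616507  78.        ] [527.23493168 224.67126654  78.        ]
port: top z56 [555.62427795 214.80673542  56.        ] scene z42 [558.24484344 214.65973747  42.        ]
eye [ 542.79945335 -268.70796746   50.        ] [ 549.08017301 -267.89776144   50.        ] (array([ 543.5, -270.1,   47.3]), np.float64(1.1))
button tri (array([ 459.4, -261. ,   50.8]), np.float64(1.0))
yellow tri (array([ 579.1, -272.6,   37.8]), np.float64(0.5))
screw z35 [ 586.7 -223.    35. ]
screw z35 [ 576.8 -322.5   35. ]
screw z35 [ 440.2 -209.    35. ]
screw z35 [ 430.  -308.8   35. ]
tin [ 655.  -278.4   60. ]
A tri (array([622.5, 312.6,  77.2]), np.float64(1.1))
B tri (array([629.2, 172.5,  74.7]), np.float64(0.1))
```

Call:
carry_out --rows '[{"tx": 0.032, "ty": -0.0155, "tz": 0.005, "wz": 0.1}, {"tx": 0.064, "ty": -0.031, "tz": 0.01, "wz": 0.2}, {"tx": 0.096, "ty": -0.0465, "tz": 0.015, "wz": 0.3}, {"tx": 0.128, "ty": -0.062, "tz": 0.02, "wz": 0.4}, {"tx": 0.16, "ty": -0.078, "tz": 0.025, "wz": 0.495}]' --jaw 0

```text
$.rows[0]: bad value
```

```bash
cat >> h.py <<'E'
def go(x,y,z,yaw):
    s=status.state(); p=s["eef_pos"]; w=s["ee_rot"][2]; d=np.array([x,y,z])-p
    print("t",s["t"],"pos",p.round(1),"rot",s["ee_rot"].round(3),"F",s["wrist_force"].round(1),"w",round(s["width"],1),"q",s["joints"].round(2))
    print("tx %.1f ty %.1f tz %.1f mm wz %.3f"%(d[0]*np.cos(w)+d[1]*np.sin(w), d[0]*np.sin(w)-d[1]*np.cos(w), -d[2], w-yaw))
E
python3 -c "
from h import *
go(459,-261,75,-.094)"
```

```text
t 0.3 pos [ 224.3 -529.3  213.7] rot [-3.141 -0.     0.401] F [-0.3 -0.5  0.1] w 91.2 q [-1.19  0.32  1.56  0.    1.26 -0.02]
tx 320.8 ty -155.4 tz 138.7 mm wz 0.495
```

Call:
carry_out --rows '[{"tx": 0.032, "ty": -0.0155, "tz": 0.005, "wx": 0, "wy": 0, "wz": 0.1}, {"tx": 0.064, "ty": -0.031, "tz": 0.01, "wx": 0, "wy": 0, "wz": 0.2}, {"tx": 0.096, "ty": -0.0465, "tz": 0.015, "wx": 0, "wy": 0, "wz": 0.3}, {"tx": 0.128, "ty": -0.062, "tz": 0.02, "wx": 0, "wy": 0, "wz": 0.4}, {"tx": 0.16, "ty": -0.078, "tz": 0.025, "wx": 0, "wy": 0, "wz": 0.495}]' --jaw 0

```text
t: 0.72
eef_pos: [342.0, -394.0, 188.8]
ee_rot: [3.141, -0.0, -0.1]
wrist_force: [-0.2, 0.5, -0.5]
width: 60.5
```

```bash
python3 -c "
from h import *
go(459,-261,75,-.094)"
```

```text
t 0.7167 pos [ 342.  -394.   188.8] rot [ 3.141 -0.    -0.1  ] F [-0.2  0.5 -0.5] w 60.5 q [-0.88  0.25  1.72  0.    1.16  0.79]
tx 103.2 ty -143.9 tz 113.8 mm wz -0.006
```

Call:
carry_out --rows '[{"tx": 0.026, "ty": -0.036, "tz": 0.02, "wx": 0, "wy": 0, "wz": 0}, {"tx": 0.052, "ty": -0.072, "tz": 0.04, "wx": 0, "wy": 0, "wz": 0}, {"tx": 0.078, "ty": -0.108, "tz": 0.06, "wx": 0, "wy": 0, "wz": 0}, {"tx": 0.1045, "ty": -0.1445, "tz": 0.085, "wx": 0, "wy": 0, "wz": 0}, {"tx": 0.1045, "ty": -0.1445, "tz": 0.112, "wx": 0, "wy": 0, "wz": 0}]'

```text
t: 1.13
eef_pos: [460.0, -263.3, 85.4]
ee_rot: [3.139, -0.007, -0.092]
wrist_force: [1.4, -1.1, -0.6]
width: 27.2
```

Call:
carry_out --rows '[{"tx": 0, "ty": 0, "tz": 0.005, "wx": 0, "wy": 0, "wz": 0}, {"tx": 0, "ty": 0, "tz": 0.01, "wx": 0, "wy": 0, "wz": 0}, {"tx": 0, "ty": 0, "tz": 0.015, "wx": 0, "wy": 0, "wz": 0}, {"tx": 0, "ty": 0, "tz": 0.015, "wx": 0, "wy": 0, "wz": 0}]'

```text
t: 1.47
eef_pos: [455.6, -265.4, 68.7]
ee_rot: [3.141, -0.0, -0.095]
wrist_force: [0.3, -0.3, 0.6]
width: 1.6
```

Run:
```python
from h import *
go(459,-261,46,-.094)
c=cap("top"); s=cap("scene"); t=cv2.resize(c[0][170:290,370:480],None,fx=3.5,fy=3.5); u=cv2.resize(s[0][100:220,170:280],None,fx=3.5,fy=3.5)
cv2.imwrite("pics/p.png",np.hstack([t,u])[:,:,::-1])
go(459,-261,46,-.094)
```

```text
t 1.4667 pos [ 455.6 -265.4   68.7] rot [ 3.141 -0.    -0.095] F [ 0.3 -0.3  0.6] w 1.6 q [-0.55  0.38  1.88 -0.    0.88  1.12]
tx 3.0 ty -4.8 tz 22.7 mm wz -0.001
t 1.5667 pos [ 456.  -265.8   69.6] rot [ 3.14e+00 -2.00e-03 -9.60e-02] F [ 0.2 -0.2  0.3] w 0.5 q [-0.55  0.38  1.88 -0.    0.88  1.12]
tx 2.5 ty -5.1 tz 23.6 mm wz -0.002
```

View pics/p.png

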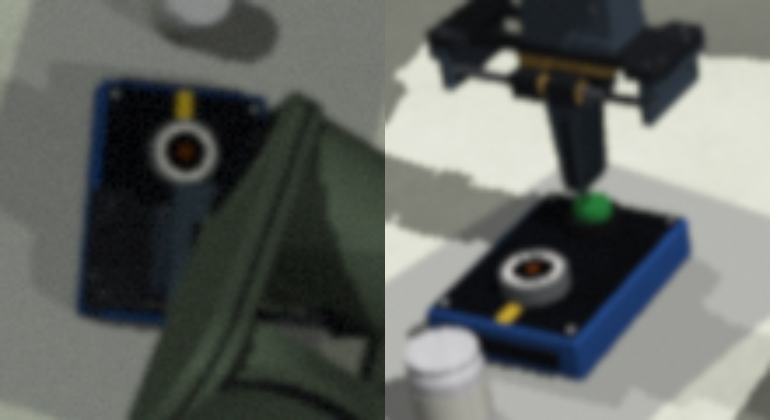

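The fingertips hover near the button, about 5 mm off to one side. I correct that and go down.

Call:
carry_out --rows '[{"tx": 0.0028, "ty": -0.005, "tz": 0.004, "wx": 0, "wy": 0, "wz": 0}, {"tx": 0.0028, "ty": -0.005, "tz": 0.012, "wx": 0, "wy": 0, "wz": 0}, {"tx": 0.0028, "ty": -0.005, "tz": 0.016, "wx": 0, "wy": 0, "wz": 0}, {"tx": 0.0028, "ty": -0.005, "tz": 0.016, "wx": 0, "wy": 0, "wz": 0}]'

```text
t: 1.9
eef_pos: [459.8, -260.2, 52.4]
ee_rot: [3.141, -0.001, -0.094]
wrist_force: [1.3, -0.6, 4.2]
width: 0.5
```

Call:
carry_out --rows '[{"tx": 0, "ty": 0, "tz": 0.003, "wx": 0, "wy": 0, "wz": 0}, {"tx": 0, "ty": 0, "tz": 0.006, "wx": 0, "wy": 0, "wz": 0}, {"tx": 0, "ty": 0, "tz": 0.006, "wx": 0, "wy": 0, "wz": 0}]'

```text
t: 2.15
eef_pos: [459.9, -260.3, 50.8]
ee_rot: [3.14, -0.002, -0.094]
wrist_force: [-5.9, 3.1, 30.9]
width: 0.5
```

Call:
carry_out --rows '[{"tx": 0, "ty": 0, "tz": 0.001, "wx": 0, "wy": 0, "wz": 0}, {"tx": 0, "ty": 0, "tz": 0.002, "wx": 0, "wy": 0, "wz": 0}, {"tx": 0, "ty": 0, "tz": 0.002, "wx": 0, "wy": 0, "wz": 0}]'

```text
t: 2.4
eef_pos: [459.9, -260.3, 50.6]
ee_rot: [3.14, -0.003, -0.094]
wrist_force: [-9.2, 5.0, 43.8]
width: 0.2
```

Call:
carry_out --rows '[{"tx": 0, "ty": 0, "tz": -0.005, "wx": 0, "wy": 0, "wz": 0}, {"tx": 0, "ty": 0, "tz": -0.015, "wx": 0, "wy": 0, "wz": 0}, {"tx": 0, "ty": 0, "tz": -0.045, "wx": 0, "wy": 0, "wz": 0}, {"tx": 0, "ty": 0, "tz": -0.085, "wx": 0, "wy": 0, "wz": 0}, {"tx": 0, "ty": 0, "tz": -0.125, "wx": 0, "wy": 0, "wz": 0}]' --jaw 1

```text
t: 2.82
eef_pos: [457.8, -259.0, 169.8]
ee_rot: [-3.14, 0.004, -0.094]
wrist_force: [0.7, -0.8, -0.6]
width: 30.5
```

Run:
```python
from h import *
c=cap("top"); s=cap("scene"); t=cv2.resize(c[0][170:290,370:480],None,fx=3.5,fy=3.5); u=cv2.resize(s[0][100:220,170:280],None,fx=3.5,fy=3.5)
cv2.imwrite("pics/q.png",np.hstack([t,u])[:,:,::-1])
go(525,225,230,-.31)
```

```text
t 2.9167 pos [ 462.5 -261.7  175.8] rot [ 3.136 -0.011 -0.094] F [ 0.3 -0.4 -0.6] w 38.9 q [-0.54  0.27  1.73 -0.    1.12  1.13]
tx 16.5 ty -490.4 tz -54.2 mm wz 0.216
```

View pics/q.png

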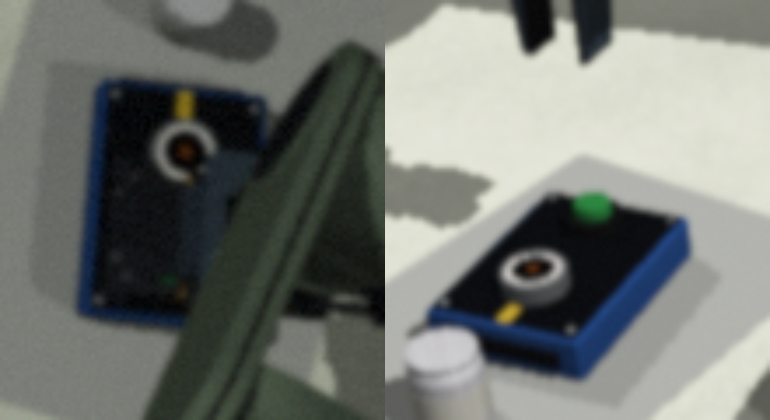

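Run:
```python
from h import *
s=cap("scene"); hsv=cv2.cvtColor(s[0],cv2.COLOR_RGB2HSV)
m=cv2.inRange(hsv,(40,90,30),(85,255,255))[145:175,215:245]; ys,xs=np.nonzero(m); print("green rows",ys.min()+145,ys.max()+145,"cols",xs.min()+215,xs.max()+215)
a=np.linspace(0,6.28,200)
def rows(x,y,z,r): q=np.array([proj(s,(x+r*np.cos(t),y+r*np.sin(t),z)) for t in a]); return q.min(0).round(1),q.max(0).round(1)
for z in(35,51,54,57): print(z,rows(458.7,-261.1,z,14))
w=cv2.inRange(hsv,(0,0,100),(180,90,255))[165:200,195:230]; ys,xs=np.nonzero(w); print("white",ys.min()+165,ys.max()+165,xs.min()+195,xs.max()+195); print("eye50",rows(543.2,-269.1,50,24))
```

```text
green rows 155 163 cols 223 235
35 (array([224.4, 161.3]), array([235.4, 167.1]))
51 (array([223.6, 156. ]), array([234.7, 161.7]))
54 (array([223.5, 155. ]), array([234.5, 160.7]))
57 (array([223.3, 154. ]), array([234.4, 159.7]))
white 165 199 195 221
eye50 (array([202.2, 171.2]), array([222.3, 182.2]))
```

The button sprang back to its released height, and the 44 N stiff stop shows it was fully down. Next I go over the divider to the housing.

Call:
carry_out --rows '[{"tx": 0.001, "ty": -0.03, "tz": -0.018, "wx": 0, "wy": 0, "wz": 0.02}, {"tx": 0.003, "ty": -0.065, "tz": -0.036, "wx": 0, "wy": 0, "wz": 0.04}, {"tx": 0.004, "ty": -0.1, "tz": -0.054, "wx": 0, "wy": 0, "wz": 0.06}, {"tx": 0.005, "ty": -0.135, "tz": -0.054, "wx": 0, "wy": 0, "wz": 0.08}, {"tx": 0.006, "ty": -0.17, "tz": -0.054, "wx": 0, "wy": 0, "wz": 0.1}]'

```text
t: 3.38
eef_pos: [480.6, -89.6, 222.9]
ee_rot: [3.142, 0.001, -0.196]
wrist_force: [0.3, 0.2, -0.8]
width: 76.0
```

Call:
carry_out --rows '[{"tx": 0, "ty": -0.035, "tz": 0, "wx": 0, "wy": 0, "wz": 0.02}, {"tx": 0, "ty": -0.07, "tz": 0, "wx": 0, "wy": 0, "wz": 0.04}, {"tx": 0, "ty": -0.105, "tz": 0, "wx": 0, "wy": 0, "wz": 0.06}, {"tx": 0, "ty": -0.14, "tz": 0, "wx": 0, "wy": 0, "wz": 0.08}, {"tx": 0, "ty": -0.175, "tz": 0, "wx": 0, "wy": 0, "wz": 0.1}]'

```text
t: 3.8
eef_pos: [513.7, 82.2, 221.5]
ee_rot: [3.14, 0.004, -0.295]
wrist_force: [1.6, -0.4, 0.3]
width: 91.5
```

```bash
python3 -c "
from h import *
go(525,225,150,-.31)"
```

```text
t 3.8 pos [513.7  82.2 221.5] rot [ 3.14   0.004 -0.295] F [ 1.6 -0.4  0.3] w 91.5 q [ 0.14  0.23  1.67 -0.    1.24  2.  ]
tx -30.7 ty -139.9 tz 71.5 mm wz 0.015
```

Call:
carry_out --rows '[{"tx": -0.0077, "ty": -0.035, "tz": 0.018, "wx": 0, "wy": 0, "wz": 0.004}, {"tx": -0.0154, "ty": -0.07, "tz": 0.036, "wx": 0, "wy": 0, "wz": 0.008}, {"tx": -0.023, "ty": -0.105, "tz": 0.054, "wx": 0, "wy": 0, "wz": 0.012}, {"tx": -0.0307, "ty": -0.14, "tz": 0.0715, "wx": 0, "wy": 0, "wz": 0.015}, {"tx": -0.0307, "ty": -0.14, "tz": 0.0715, "wx": 0, "wy": 0, "wz": 0.015}]'

```text
t: 4.22
eef_pos: [523.1, 227.9, 146.1]
ee_rot: [3.138, 0.009, -0.305]
wrist_force: [-0.0, 0.2, 0.8]
width: 91.7
```

Run:
```python
from h import *
c=cap("top"); s=cap("scene"); t=cv2.resize(c[0][150:270,160:270],None,fx=3.5,fy=3.5); u=cv2.resize(s[0][130:250,360:470],None,fx=3.5,fy=3.5)
cv2.imwrite("pics/r.png",np.hstack([t,u])[:,:,::-1])
go(525,225,18,-.31)
```

```text
t 4.3167 pos [524.4 223.8 149.2] rot [ 3.137  0.004 -0.307] F [-1.3  0.4  0.5] w 91.3 q [ 0.38  0.36  1.67 -0.    1.11  2.26]
tx 0.2 ty -1.3 tz 131.2 mm wz 0.003
```

View pics/r.png

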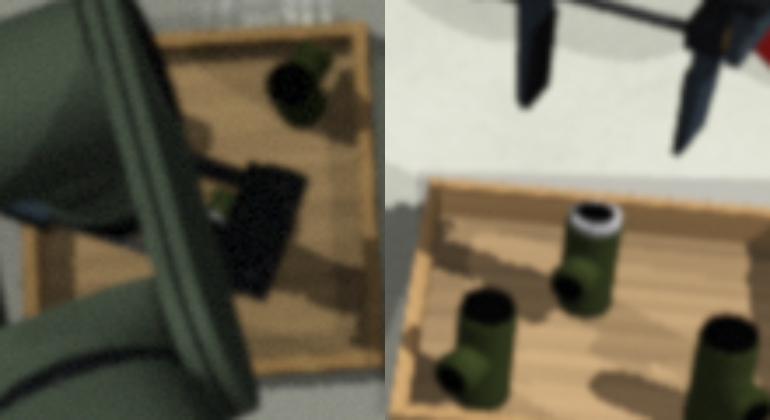

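The open fingers straddle the housing, roughly centred on it, so I descend.

Call:
carry_out --rows '[{"tx": 0, "ty": -0.001, "tz": 0.025, "wx": 0, "wy": 0, "wz": 0.003}, {"tx": 0, "ty": -0.001, "tz": 0.05, "wx": 0, "wy": 0, "wz": 0.003}, {"tx": 0, "ty": -0.001, "tz": 0.07, "wx": 0, "wy": 0, "wz": 0.003}, {"tx": 0, "ty": -0.001, "tz": 0.07, "wx": 0, "wy": 0, "wz": 0.003}]'

```text
t: 4.65
eef_pos: [523.5, 221.6, 78.3]
ee_rot: [3.135, 0.007, -0.314]
wrist_force: [-0.6, -1.2, -1.5]
width: 91.3
```

Call:
carry_out --rows '[{"tx": 0, "ty": 0, "tz": 0.02, "wx": 0, "wy": 0, "wz": 0}, {"tx": 0, "ty": 0, "tz": 0.04, "wx": 0, "wy": 0, "wz": 0}, {"tx": 0, "ty": 0, "tz": 0.056, "wx": 0, "wy": 0, "wz": 0}, {"tx": 0, "ty": 0, "tz": 0.061, "wx": 0, "wy": 0, "wz": 0}, {"tx": 0, "ty": 0, "tz": 0.061, "wx": 0, "wy": 0, "wz": 0}]'

```text
t: 5.07
eef_pos: [526.2, 223.4, 20.9]
ee_rot: [3.14, 0.001, -0.313]
wrist_force: [0.3, 0.5, -0.2]
width: 91.0
```

```bash
python3 -c "
from h import *
go(525,225,18,-.31)"
```

```text
t 5.0667 pos [526.2 223.4  20.9] rot [ 3.14e+00  1.00e-03 -3.13e-01] F [ 0.3  0.5 -0.2] w 91.0 q [ 0.38  0.5   1.82 -0.    0.82  2.27]
tx -1.6 ty -1.2 tz 2.9 mm wz -0.003
```

Call:
carry_out --rows '[{"tx": -0.001, "ty": -0.001, "tz": 0.001, "wx": 0, "wy": 0, "wz": 0}, {"tx": -0.001, "ty": -0.001, "tz": 0.001, "wx": 0, "wy": 0, "wz": 0}, {"tx": -0.001, "ty": -0.001, "tz": 0.001, "wx": 0, "wy": 0, "wz": 0}, {"tx": -0.001, "ty": -0.001, "tz": 0.001, "wx": 0, "wy": 0, "wz": 0}, {"tx": -0.001, "ty": -0.001, "tz": 0.001, "wx": 0, "wy": 0, "wz": 0}]' --jaw 0 --grip_force 20

```text
t: 5.48
eef_pos: [526.2, 225.9, 20.7]
ee_rot: [-3.141, -0.001, -0.312]
wrist_force: [0.5, 0.1, 0.5]
width: 60.7
```

Call:
carry_out --rows '[{"tx": 0, "ty": 0, "tz": 0, "wx": 0, "wy": 0, "wz": 0}, {"tx": 0, "ty": 0, "tz": 0, "wx": 0, "wy": 0, "wz": 0}, {"tx": 0, "ty": 0, "tz": 0, "wx": 0, "wy": 0, "wz": 0}, {"tx": 0, "ty": 0, "tz": 0, "wx": 0, "wy": 0, "wz": 0}, {"tx": 0, "ty": 0, "tz": 0, "wx": 0, "wy": 0, "wz": 0}]'

```text
t: 5.9
eef_pos: [525.7, 225.6, 20.0]
ee_rot: [3.141, 0.0, -0.312]
wrist_force: [-1.1, -0.4, 0.1]
width: 35.6
```

Call:
carry_out --rows '[{"tx": 0, "ty": 0, "tz": 0, "wx": 0, "wy": 0, "wz": 0}, {"tx": 0, "ty": 0, "tz": 0, "wx": 0, "wy": 0, "wz": 0}, {"tx": 0, "ty": 0, "tz": 0, "wx": 0, "wy": 0, "wz": 0}]'

```text
t: 6.15
eef_pos: [525.7, 225.7, 20.0]
ee_rot: [3.141, 0.0, -0.312]
wrist_force: [-0.6, -1.2, 1.0]
width: 35.5
```

```bash
python3 -c "
from h import *
go(525,225,20,-.31)"
```

```text
t 6.15 pos [525.7 225.7  20. ] rot [ 3.141  0.    -0.312] F [-0.6 -1.2  1. ] w 35.5 q [ 0.39  0.5   1.82 -0.    0.82  2.27]
tx -0.5 ty 0.8 tz 0.0 mm wz -0.002
```

Gripped, with a width of 35.5 mm matching the tube. The TCP is 14 mm above the underside, and I lift gently.

Call:
carry_out --rows '[{"tx": 0, "ty": 0, "tz": -0.008, "wx": 0, "wy": 0, "wz": 0}, {"tx": 0, "ty": 0, "tz": -0.03, "wx": 0, "wy": 0, "wz": 0}, {"tx": 0, "ty": 0, "tz": -0.055, "wx": 0, "wy": 0, "wz": 0}, {"tx": 0, "ty": 0, "tz": -0.08, "wx": 0, "wy": 0, "wz": 0}, {"tx": 0, "ty": 0, "tz": -0.105, "wx": 0, "wy": 0, "wz": 0}]'

```text
t: 6.57
eef_pos: [525.5, 225.7, 126.3]
ee_rot: [3.141, 0.0, -0.312]
wrist_force: [0.6, -0.4, -1.7]
width: 35.9
```

Call:
carry_out --rows '[{"tx": 0, "ty": 0, "tz": -0.025, "wx": 0, "wy": 0, "wz": 0}, {"tx": 0, "ty": 0, "tz": -0.05, "wx": 0, "wy": 0, "wz": 0}, {"tx": 0, "ty": 0, "tz": -0.075, "wx": 0, "wy": 0, "wz": 0}, {"tx": 0, "ty": 0, "tz": -0.085, "wx": 0, "wy": 0, "wz": 0}, {"tx": 0, "ty": 0, "tz": -0.085, "wx": 0, "wy": 0, "wz": 0}]'

```text
t: 6.98
eef_pos: [527.2, 226.3, 212.9]
ee_rot: [-3.138, -0.005, -0.312]
wrist_force: [-0.4, -0.1, -2.1]
width: 35.4
```

Run:
```python
from h import *
c=cap("top"); s=cap("scene"); t=cv2.resize(c[0][140:270,160:280],None,fx=3,fy=3); u=cv2.resize(s[0][90:220,360:480],None,fx=3,fy=3)
cv2.imwrite("pics/l.png",np.hstack([t,u])[:,:,::-1])
go(543,-269,210,-.094)
```

```text
t 7.0833 pos [525.2 225.5 209.1] rot [ 3.141e+00  1.000e-03 -3.120e-01] F [ 0.2 -0.1 -3.1] w 35.9 q [ 0.39  0.32  1.58 -0.    1.25  2.27]
tx 168.8 ty 465.1 tz -0.9 mm wz -0.218
```

View pics/l.png

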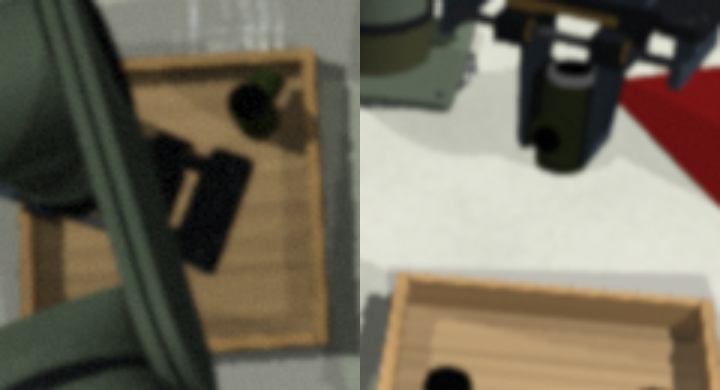

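The housing is held upright with its port at (422,136) in the scene view. Now I cross the divider with the underside at about 195 mm.

Call:
carry_out --rows '[{"tx": 0.008, "ty": 0.022, "tz": 0, "wx": 0, "wy": 0, "wz": -0.01}, {"tx": 0.019, "ty": 0.053, "tz": 0, "wx": 0, "wy": 0, "wz": -0.025}, {"tx": 0.031, "ty": 0.084, "tz": 0, "wx": 0, "wy": 0, "wz": -0.04}, {"tx": 0.042, "ty": 0.116, "tz": 0, "wx": 0, "wy": 0, "wz": -0.055}, {"tx": 0.053, "ty": 0.147, "tz": 0, "wx": 0, "wy": 0, "wz": -0.07}]'

```text
t: 7.5
eef_pos: [529.6, 68.0, 207.6]
ee_rot: [3.14, 0.004, -0.241]
wrist_force: [-0.1, -0.5, -0.6]
width: 35.8
```

Call:
carry_out --rows '[{"tx": 0.0095, "ty": 0.032, "tz": 0, "wx": 0, "wy": 0, "wz": -0.015}, {"tx": 0.019, "ty": 0.064, "tz": 0, "wx": 0, "wy": 0, "wz": -0.03}, {"tx": 0.0285, "ty": 0.096, "tz": 0, "wx": 0, "wy": 0, "wz": -0.045}, {"tx": 0.038, "ty": 0.128, "tz": 0, "wx": 0, "wy": 0, "wz": -0.06}, {"tx": 0.0475, "ty": 0.16, "tz": 0, "wx": 0, "wy": 0, "wz": -0.075}]'

```text
t: 7.92
eef_pos: [537.4, -98.5, 207.6]
ee_rot: [-3.141, 0.005, -0.166]
wrist_force: [-0.2, -0.7, -1.6]
width: 35.8
```

```bash
python3 -c "
from h import *
go(543,-269,210,-.094)"
```

```text
t 7.9167 pos [537.4 -98.5 207.6] rot [-3.141  0.005 -0.166] F [-0.2 -0.7 -1.6] w 35.8 q [-0.2   0.28  1.64  0.    1.23  1.53]
tx 33.8 ty 167.2 tz -2.4 mm wz -0.072
```

Call:
carry_out --rows '[{"tx": 0.007, "ty": 0.036, "tz": 0, "wx": 0, "wy": 0, "wz": -0.016}, {"tx": 0.015, "ty": 0.073, "tz": 0, "wx": 0, "wy": 0, "wz": -0.032}, {"tx": 0.023, "ty": 0.11, "tz": 0, "wx": 0, "wy": 0, "wz": -0.048}, {"tx": 0.03, "ty": 0.145, "tz": 0, "wx": 0, "wy": 0, "wz": -0.064}, {"tx": 0.034, "ty": 0.167, "tz": 0, "wx": 0, "wy": 0, "wz": -0.072}]'

```text
t: 8.33
eef_pos: [543.3, -270.6, 207.2]
ee_rot: [-3.141, 0.004, -0.097]
wrist_force: [0.8, -0.1, -2.0]
width: 35.7
```

Call:
carry_out --rows '[{"tx": 0, "ty": 0, "tz": 0.02, "wx": 0, "wy": 0, "wz": 0}, {"tx": 0, "ty": 0, "tz": 0.04, "wx": 0, "wy": 0, "wz": 0}, {"tx": 0, "ty": 0, "tz": 0.06, "wx": 0, "wy": 0, "wz": 0}, {"tx": 0, "ty": 0, "tz": 0.08, "wx": 0, "wy": 0, "wz": 0}, {"tx": 0, "ty": 0, "tz": 0.08, "wx": 0, "wy": 0, "wz": 0}]'

```text
t: 8.75
eef_pos: [540.5, -265.6, 123.4]
ee_rot: [-3.137, 0.013, -0.095]
wrist_force: [-0.5, 0.3, -2.3]
width: 35.8
```

```bash
python3 -c "
from h import *
go(543.2,-269.1,90,-.094)"
```

```text
t 8.75 pos [ 540.5 -265.6  123.4] rot [-3.137  0.013 -0.095] F [-0.5  0.3 -2.3] w 35.8 q [-0.48  0.44  1.62 -0.    1.1   1.19]
tx 3.0 ty 3.2 tz 33.4 mm wz -0.001
```

Call:
carry_out --rows '[{"tx": 0, "ty": 0, "tz": 0.01, "wx": 0, "wy": 0, "wz": 0}, {"tx": 0, "ty": 0, "tz": 0.02, "wx": 0, "wy": 0, "wz": 0}, {"tx": 0, "ty": 0, "tz": 0.03, "wx": 0, "wy": 0, "wz": 0}, {"tx": 0, "ty": 0, "tz": 0.03, "wx": 0, "wy": 0, "wz": 0}, {"tx": 0, "ty": 0, "tz": 0.03, "wx": 0, "wy": 0, "wz": 0}]'

```text
t: 9.17
eef_pos: [544.4, -267.3, 99.7]
ee_rot: [-3.141, 0.001, -0.095]
wrist_force: [-0.4, -0.1, -1.2]
width: 35.7
```

Run:
```python
from h import *
c=cap("top"); s=cap("scene"); u=cv2.resize(s[0][95:215,160:270],None,fx=5.5,fy=5,interpolation=3)[:, :]
u=cv2.resize(s[0][100:210,165:265],None,fx=5,fy=5,interpolation=3)
t=cv2.resize(c[0][150:260,380:460],None,fx=5,fy=5,interpolation=3)[:, :300]
cv2.imwrite("pics/m.png",np.hstack([u,t])[:,:,::-1])
go(543.2,-269.1,74,-.094)
p=status.state()["eef_pos"]
for nm,q in(("underside",(p[0],p[1],p[2]-14)),("portmouth",(p[0]+36*.9956,p[1]-36*.094,p[2]+22)),("ringtop",(p[0],p[1],p[2]+58)),("eye",(543.2,-269.1,50))):
    a=proj(s,q); print(nm,np.round(a,1),"crop",round((a[0]-165+.5)*5),round((a[1]-100+.5)*5))
```

```text
t 9.2667 pos [ 545.1 -267.7  100.7] rot [ 3.141e+00 -1.000e-03 -9.500e-02] F [-0.5 -0.6 -0.6] w 35.8 q [-0.48  0.46  1.65 -0.    1.03  1.19]
tx -1.7 ty 1.6 tz 26.7 mm wz -0.001
underside [210.3 164.3] crop 229 324
portmouth [199.9 158.9] crop 177 297
ringtop [205.8 137.7] crop 206 191
eye [212.3 176.6] crop 239 386
```

View pics/m.png

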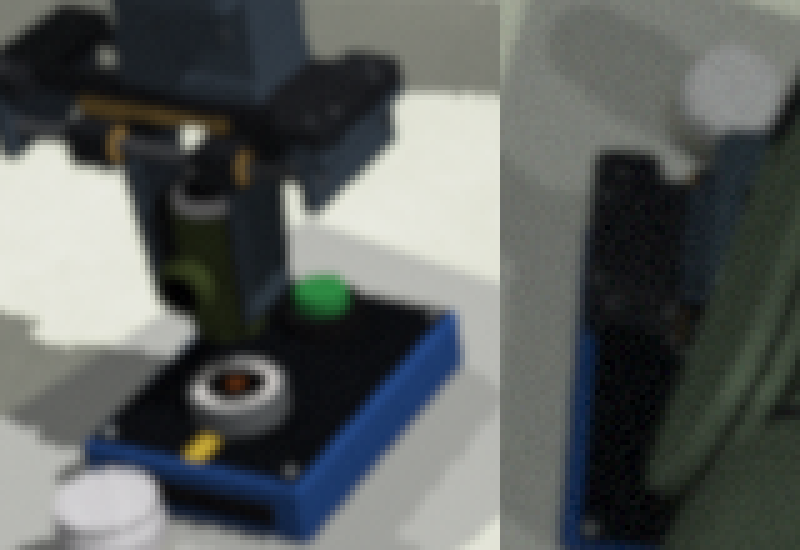

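In the scene crop the port mouth is at about (177,293) against (177,297) predicted, and the eye is at (237,386) against (239,386), so the pose and port direction agree. I make the small correction and descend.

Call:
carry_out --rows '[{"tx": -0.0017, "ty": 0.0016, "tz": 0.006, "wx": 0, "wy": 0, "wz": 0}, {"tx": -0.0017, "ty": 0.0016, "tz": 0.012, "wx": 0, "wy": 0, "wz": 0}, {"tx": -0.0017, "ty": 0.0016, "tz": 0.018, "wx": 0, "wy": 0, "wz": 0}, {"tx": -0.0017, "ty": 0.0016, "tz": 0.018, "wx": 0, "wy": 0, "wz": 0}, {"tx": -0.0017, "ty": 0.0016, "tz": 0.018, "wx": 0, "wy": 0, "wz": 0}]'

```text
t: 9.68
eef_pos: [542.3, -268.8, 81.4]
ee_rot: [-3.141, 0.001, -0.095]
wrist_force: [0.3, -0.1, -1.4]
width: 35.7
```

Call:
carry_out --rows '[{"tx": 0, "ty": 0, "tz": 0, "wx": 0, "wy": 0, "wz": 0}, {"tx": 0, "ty": 0, "tz": 0, "wx": 0, "wy": 0, "wz": 0}, {"tx": 0, "ty": 0, "tz": 0, "wx": 0, "wy": 0, "wz": 0}]'

```text
t: 9.93
eef_pos: [543.0, -269.0, 82.4]
ee_rot: [3.141, -0.001, -0.095]
wrist_force: [1.0, 0.3, -0.6]
width: 36.2
```

```bash
python3 -c "
from h import *
go(543.2,-269.1,74,-.094)"
```

```text
t 9.9333 pos [ 543.  -269.    82.4] rot [ 3.141e+00 -1.000e-03 -9.500e-02] F [ 1.   0.3 -0.6] w 36.2 q [-0.48  0.47  1.67 -0.    0.99  1.19]
tx 0.3 ty 0.1 tz 8.4 mm wz -0.001
```

Call:
carry_out --rows '[{"tx": 0, "ty": 0, "tz": 0.003, "wx": 0, "wy": 0, "wz": 0}, {"tx": 0, "ty": 0, "tz": 0.006, "wx": 0, "wy": 0, "wz": 0}, {"tx": 0, "ty": 0, "tz": 0.008, "wx": 0, "wy": 0, "wz": 0}, {"tx": 0, "ty": 0, "tz": 0.008, "wx": 0, "wy": 0, "wz": 0}, {"tx": 0, "ty": 0, "tz": 0.008, "wx": 0, "wy": 0, "wz": 0}]'

```text
t: 10.35
eef_pos: [542.6, -268.9, 73.8]
ee_rot: [-3.141, 0.001, -0.095]
wrist_force: [0.0, 0.0, -1.5]
width: 35.8
```

Call:
carry_out --rows '[{"tx": 0, "ty": 0, "tz": 0, "wx": 0, "wy": 0, "wz": 0}, {"tx": 0, "ty": 0, "tz": 0, "wx": 0, "wy": 0, "wz": 0}, {"tx": 0, "ty": 0, "tz": 0, "wx": 0, "wy": 0, "wz": 0}, {"tx": 0, "ty": 0, "tz": 0, "wx": 0, "wy": 0, "wz": 0}]'

```text
t: 10.68
eef_pos: [542.8, -269.0, 74.2]
ee_rot: [3.141, -0.0, -0.095]
wrist_force: [0.5, 1.3, -2.0]
width: 35.9
```

Run:
```python
from h import *
s=cap("scene"); u=cv2.resize(s[0][125:205,175:255],None,fx=7,fy=7,interpolation=3)
cv2.imwrite("pics/n.png",u[:,:,::-1])
go(543.2,-269.1,74,-.094)
p=status.state()["eef_pos"]
for nm,q in(("underside",(p[0],p[1],p[2]-14)),("portmouth",(p[0]+36*.9956,p[1]-36*.094,p[2]+22)),("ringtop",(p[0],p[1],p[2]+58)),("eye",(543.2,-269.1,50)),("eye front",(567.1,-271.4,50)),("under front",(p[0]+18,p[1]-1.7,p[2]-14))):
    a=proj(s,q); print(nm,"crop",round((a[0]-175+.5)*7),round((a[1]-125+.5)*7))
```

```text
t 10.7333 pos [ 542.8 -269.    74.2] rot [ 3.141 -0.    -0.095] F [-0.  -0.4 -1.8] w 35.8 q [-0.48  0.48  1.68 -0.    0.98  1.19]
tx 0.4 ty 0.1 tz 0.2 mm wz -0.001
underside crop 261 340
portmouth crop 190 305
ringtop crop 230 159
eye crop 264 365
eye front crop 228 402
under front crop 234 367
```

View pics/n.png

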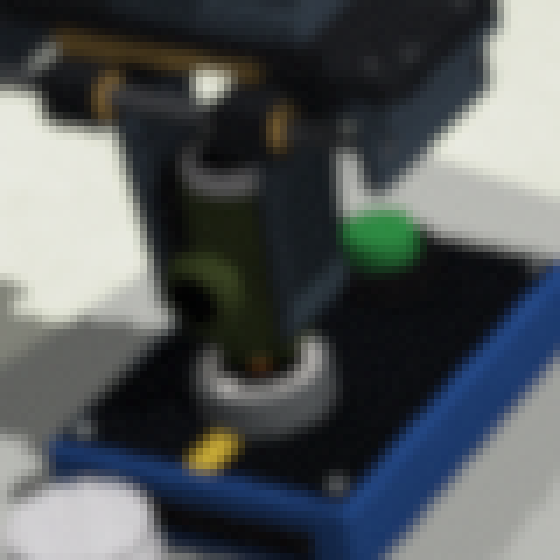

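The housing stands upright just above the eye. Its port mouth is at about (192,300), against (190,305) predicted, and the eye ring shows clear all around its front. Everything agrees, so I hand in.

```bash
python3 -c "
from h import *
print(finish_job())"
```

```text
the job is handed in; nothing more can be done
None
```

I pressed the start button, carried the uncapped housing over the divider and handed the job in with it still held above the checker's eye. `finish_job` gave no verdict.

- **Button:** I pushed it until it met a stiff stop, with a measured wrist force of 44 N, more than needed against a 5 N spring. The next picture showed it sprung back. My image estimates of its released height were rough (51–54 mm) and don't show the full 6 mm travel. That it went fully down rests on the stiff stop in the force readings.
- **Grasp and carry:** The grip held at 36 mm opening with 20 N. The underside was about 193 mm up when it crossed the 100 mm divider, and I saw no sign of contact.
- **Final hold:** The tool was at (542.8, -269.0, 74.2) mm with yaw -0.095. The target was (543.2, -269.1, 74) with yaw -0.094, so the underside is about 10 mm above the eye. In the last picture the port mouth was within about 1 pixel of its prediction. I put port direction at good to about 0.05 rad and centring to about 2–3 mm.
- **Other objects:** I did not touch the tin or the capped housings. The tin was in place in the last view. I did not look at the tray again after lifting the housing.
- **Time and slips:** It took about 11 s in total. My first move call was refused for missing row fields, with no effect. One early fast move fell about 5 mm short and I corrected it before pressing the button.

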